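# Set the photometer's filter wheel to the triangle and start the reading

### The arm

A 6-joint arm with a two-finger parallel gripper is mounted at the origin on the work surface. World frame = base frame: x ahead of the robot, y to its left, z up, the work surface at z = 0. Lengths are in m, angles in rad, forces in N, time in s.
With the tool pointing down it reaches from about 0.2 to 0.875 m from the base axis. Payload 3.4 kg.
Tool frame: the origin (TCP) lies between the finger pads; the fingertips stand 25 mm ahead of it and the grasp point (between the pads) lies 6 mm ahead of it (r.nose_length is the z of the fingertips in the tool frame, in m); z points along the fingers, y is the line along which they close (so a half turn about z gives the same grasp; the last joint's range is limited). The gripper opens to 94 mm and grips with 3 to 60 N. Pads are 16 mm wide; open, the fingers measure 119 mm over their backs; the gripper's body (75 mm by 177 mm) begins 78 mm behind the grasp point.
Start: joints at [-1.405, 0.276, 1.505, -0, 1.361, -0.121], TCP at [0.163, -0.552, 0.23] pointing down, gripper open.
Joint ranges: [-2.89, 2.89], [-0.75, 2.08], [0.22, 2.7], [-1.18, 4.32], [0.11, 2.71], [-2.7, 2.7]. Speed limits (rad/s): [2.57, 2.57, 3.14, 3.14, 3.14, 3.14].

### API

Orientations are given as a unit quaternion [w, x, y, z].
In Python, from plant import r, gripper_to, inverse_kinematics, vision, models, telemetry gives the robot as it stands. Calls block until the motion is done:
- r.move_to(position, orientation): joint-space move of the TCP to a pose.
- r.move_l(position, rot=None, vel=0.15, guard=None): straight line of the TCP; rot=None keeps the orientation; vel is the mean speed in m/s. With guard (N) it stops when the force on the tool has changed by that much, and returns True; else False.
- r.movej(angles): joint-space move.
- gripper_to(opening, f_grip=None): finger opening in m; f_grip is the grip in N (None keeps the last); returns when the fingers have stopped.
- r.hold(seconds).
- inverse_kinematics(position, orientation): joint angles nearest the present ones, or None.
- vision.snapshot(name): name is "scene" or "top"; returns the picture (420x560x3 uint8, red, green, blue); there is no depth.
- vision.get_calibration(name): a dict with "fx", "fy", "cx", "cy" (pixels), "D" ([k1, k2, p1, p2, k3] as OpenCV has them; the pictures are not rectified), "position" and "orientation" of the camera in the world. Camera axes: x right, y down, z forward; pixel columns grow to the right and rows downward; lengths in m; the calibration is good to about 2 mm. A picture is of the moment at which its call begins. get_calibration takes no time and is no camera call.
A pose or a line that the arm cannot do raises r.PlanningError and nothing moves.
- r.sign_off(): hands the job in; it is judged then, once.
Trained networks look in the newest picture that a camera, given by its name, has taken for a name from the list of things; names that differ only in an ending like _2 or _b are one class to them, and where a whole thing is asked for, a point or a joint stands for the part that bears it (a point fixed in the world has none). Each returns a list of dicts, best first, with "score" (0 to 1); they miss things now and then, are a little off and sometimes report something else, mostly with a low value. They report only what shows in the picture. A call takes as long as a camera call.
- models.boxes_of(thing, camera): "at" ([x, y, z] in m, in world coordinates, good to about 4 mm: the middle of the surface that is visible of it).
- models.regions_of(thing, camera): "pixels" (420x560 bool, what is visible of it).
- models.mark_of(thing, camera): "at" ([x, y, z] in m, in world coordinates, good to about 4 mm: a listed point, or the origin of a listed thing).
Readings, each from a call of its own:
- telemetry.current_t(): time.
- telemetry.current_joints(): joint angles.
- telemetry.current_dq(): joint speeds.
- telemetry.current_joint_efforts(): joint torques, N m.
- telemetry.current_ee_pos(): TCP position.
- telemetry.current_tool_rot(): TCP orientation.
- telemetry.current_wrist_force(): force on the tool from outside, world axes, zero at the start.
- telemetry.current_torque(): the same for the moment, N m.
- telemetry.current_opening(): finger opening in m.
- telemetry.current_finger_force(): force on a finger pad.
Only numpy, scipy, OpenCV 4.12 (cv2) and the standard library are available. Lean on these libraries where they do the work, as an engineer would, in place of code of your own. Each camera call takes 0.05 s, during which the arm holds its last target. There are 200 camera calls.

### The job

On the bench photometer, push the upright tab of the filter wheel round with your fingertips until it points squarely at the triangle mark, and only then press the round measuring key fully down and let it spring up again. Only push: grip and lift nothing, and leave the bottles and other things standing where they are.

Things in the scene. Friction and masses are not known exactly. Their poses are not given: they have to be found in the camera images.
- photometer: bench photometer, a low fixed box 280 (x) x 300 (y) mm whose flat grey deck is 85 mm above the bench; origin under the centre of the box at bench height; +x points away from its display front, z up. In this frame the filter wheel's axle is at (-20, 0) mm. An optical head (75 x 85 mm, 30 mm above the deck) covers the rear rim of the wheel, from x = 40 to 115 mm and y = -42.5 to 42.5 mm. All that is handled lies on this deck
- axle (a point): centre of the filter wheel, at deck height (85 mm above the bench). The wheel is an aluminium disc of 124 mm diameter lying flat, its upper face 12 mm above the deck, with a hub 32 mm wide whose top is 20 mm above the deck
- aim (a point): point turning with the wheel: 98 mm from the axle straight out along the tab, at deck height. It lies on the centre of a mark when the tab points squarely at that mark
- tab_top (a point): middle of the top edge of the black tab, 64 mm from the axle and 42 mm above the deck. The tab is an upright fin on the wheel, 36 mm long along the radius (from 46 to 82 mm from the axle), 10 mm thick, from 8 to 42 mm above the deck; its two flat sides are pushed to turn the wheel
- filter_wheel (a joint): angle of the wheel, rad: 0 = tab points straight to the photometer's front (its -x), positive = anticlockwise seen from above; stops at -1.9 and 1.9. At the start it lies between -0.3 and 0.3. It turns smoothly against a light friction (about 0.12 N m, some 2 N at the tab) with no clicks or spring, and stays where it is left. The four marks lie at -1.35, -0.65, 0.65 and 1.35 rad
- key (a joint): travel of the measuring key, m: 0 = up, 0.006 = fully down; springs back up
- key_top (a point): middle of the top of the measuring key: a round black push key of 28 mm diameter in a grey housing (44 mm wide, 12 mm high) on the deck, its top 22 mm above the deck when up, at the far right corner of the photometer; pressed straight down 6 mm, which takes about 4 N
- mark_triangle: raised black mark fixed on the deck, 3 mm high: open triangle of three bars, about 30 mm; origin at its centre, at deck height, 98 mm from the axle. Which of the four marks is where changes
- mark_square: raised black mark fixed on the deck, 3 mm high: solid square, 27 mm; origin at its centre, at deck height, 98 mm from the axle. Which of the four marks is where changes
- mark_cross: raised black mark fixed on the deck, 3 mm high: diagonal cross (X) of two bars, about 28 mm across; origin at its centre, at deck height, 98 mm from the axle. Which of the four marks is where changes
- mark_bar: raised black mark fixed on the deck, 3 mm high: single straight bar, 8 x 32 mm; origin at its centre, at deck height, 98 mm from the axle. Which of the four marks is where changes
- vial: bystander, not to be disturbed: small capped glass vial, 24 mm wide, 45 mm tall, standing on the photometer's deck at the far left corner; origin at the centre of its underside
- wash_bottle: bystander, not to be disturbed: clear bottle with an orange cap, 64 mm wide, 150 mm tall, on the bench left of the photometer; origin at the centre of its underside
- reagent_bottle: bystander, not to be disturbed: glass bottle with a blue cap, 56 mm wide, 100 mm tall, on the bench left of the photometer; origin at the centre of its underside
- tube_rack: bystander, not to be disturbed: white rack with capped tubes, 180 x 70 mm, 80 mm tall, on the bench right of the photometer; origin at the centre of its underside
- beaker: bystander, not to be disturbed: open glass beaker, 60 mm wide, 70 mm tall, on the bench to the front left of the photometer; origin at the centre of its underside
- cuvette_box: bystander, not to be disturbed: cardboard box, 50 x 100 mm, 42 mm tall, on the bench to the front right of the photometer; origin at the centre of its underside
- pen: bystander, not to be disturbed: black pen, 12 mm thick, 140 mm long, lying on the bench in front of the photometer; origin under its middle

How it is judged:
On the way, in this order (a step that is already met when the one before it is completed fails the run):
1. the tab points at the triangle mark (horizontal distance between aim and mark_triangle below 0.012 m and value of joint key below 0.002 m), for 0.3 s.
2. the measuring key is pressed down while the tab points at the triangle (horizontal distance between aim and mark_triangle below 0.012 m and value of joint key above 0.0045 m), for 0.05 s.
At the end, for the whole second after the job is handed in: the tab points at the triangle mark (the aim point within 12 mm of the mark's centre, about 7 degrees), the wheel is at rest, the key is up again, and every bystander is within 25 mm of its starting place (all of step 1 and velocity of joint filter_wheel between -0.05 and 0.05 rad/s and distance of each of vial, wash_bottle, reagent_bottle, tube_rack, beaker, cuvette_box, pen from where it was at the start of the episode below 0.025 m); the robot touches nothing.
It fails at once if the key is pressed (more than 3 mm) while the tab does not point at the triangle (value of joint key above 0.003 m and not (horizontal distance between aim and mark_triangle below 0.012 m)).
It fails at once if a bystander is moved, lifted or carried more than 25 mm (distance of any of vial, wash_bottle, reagent_bottle, tube_rack, beaker, cuvette_box, pen from where it was at the start of the episode above 0.025 m).
It fails at once if a bystander is tipped over (angle between any of vial, wash_bottle, reagent_bottle, tube_rack, beaker, cuvette_box's own z axis and vertical above 0.5 rad).
It also fails if it takes over 48 s, if anything falls off the work surface, if the arm or the gripper's body presses on something with over 40 N, if the wrist force passes 120 N, or if a joint passes its speed limit or range.

## Working session

There is one attempt and no reset: what is moved stays moved. The work goes in short steps, each a Python script; the robot and the scene stay as the last script left them, time stands still between calls to the robot, and variables do not carry over. Pictures are saved under pics/ and viewed, at most 10 in all, crops included, and the job is handed in when it is done.

```bash
mkdir -p pics; python3 - <<'E'
from plant import r, vision, models, telemetry
import cv2, numpy as np
for c in ["top","scene"]:
    im=vision.snapshot(c); cv2.imwrite(f"pics/{c}0.png",im[:,:,::-1])
    k=vision.get_calibration(c); print(c,{a:np.round(b,3).tolist() for a,b in k.items()})
    for t in ["photometer","axle","aim","tab_top","key_top","mark_triangle","mark_square","mark_cross","mark_bar","vial"]:
        m=models.mark_of(t,c); print(t,[(np.round(d["at"],3).tolist(),round(d["score"],2)) for d in m[:2]])
print(telemetry.current_t())
E
```

```text
top {'fx': 540.046, 'fy': 540.046, 'cx': 281.236, 'cy': 206.027, 'D': [-0.061, 0.0, 0.0, 0.0, 0.0], 'position': [0.356, 0.034, 1.19], 'orientation': [0.055, -0.704, 0.706, -0.053]}
photometer [([0.591, -0.094, -0.0], 0.83), ([0.598, -0.326, 0.005], 0.71)]
axle [([0.571, -0.092, 0.085], 0.67)]
aim [([0.471, -0.083, 0.085], 0.86)]
tab_top [([0.499, -0.089, 0.126], 0.89), ([0.589, -0.094, -0.003], 0.46)]
key_top [([0.676, -0.2, 0.103], 0.48)]
mark_triangle [([0.556, 0.005, 0.082], 0.5)]
mark_square [([0.482, -0.139, 0.083], 0.63)]
mark_cross []
mark_bar [([0.481, -0.14, 0.088], 0.73), ([0.676, -0.2, 0.106], 0.43)]
vial [([0.708, 0.01, 0.086], 0.59), ([0.613, 0.125, -0.0], 0.4)]
scene {'fx': 416.086, 'fy': 416.086, 'cx': 282.458, 'cy': 209.671, 'D': [-0.107, 0.0, 0.0, 0.0, 0.0], 'position': [1.092, -0.175, 0.663], 'orientation': [-0.316, 0.749, 0.536, -0.226]}
photometer [([0.588, -0.092, 0.0], 0.89), ([0.535, -0.187, 0.082], 0.5)]
axle [([0.566, -0.09, 0.083], 0.66)]
aim []
tab_top [([0.503, -0.085, 0.125], 0.7)]
key_top [([0.672, -0.201, 0.104], 0.78), ([0.705, 0.01, 0.08], 0.67)]
mark_triangle [([0.555, 0.0, 0.09], 0.68), ([0.688, 0.107, 0.002], 0.45)]
mark_square []
mark_cross [([0.495, -0.026, 0.084], 0.47)]
mark_bar [([0.534, -0.185, 0.082], 0.5)]
vial [([0.703, 0.008, 0.082], 0.9)]
1.1
```

View pics/top0.png

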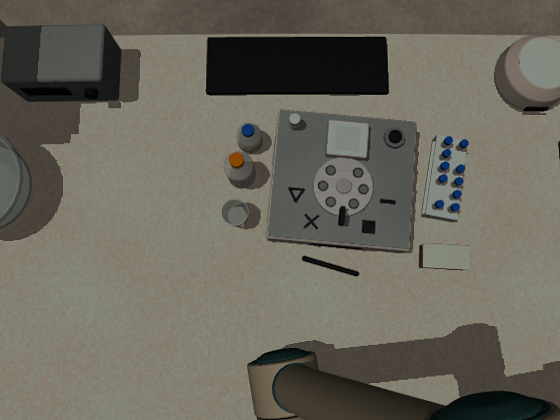

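View pics/scene0.png

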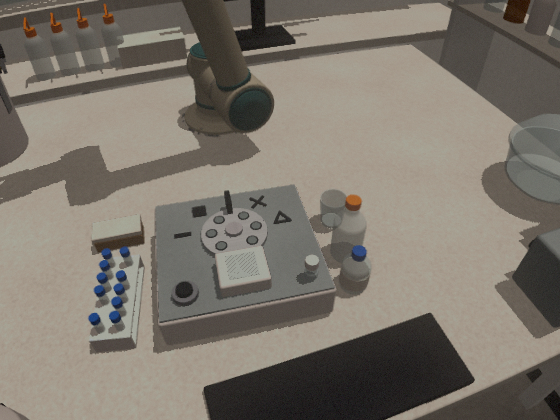

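The top picture shows the tab at (343,215), pointing to the front. The marks are the triangle at (297,194), cross (311,221), square (369,227) and bar (388,201), so the triangle is at -1.35. The key is at (395,136) and the vial at (295,119). The scene view agrees. Next I'll fit the photometer pose from these pixels.

```bash
cat > h.py <<'E'
from plant import r, gripper_to, inverse_kinematics, vision, models, telemetry
import cv2, numpy as np
from scipy.spatial.transform import Rotation as R
def quat(q): return R.from_quat([q[1],q[2],q[3],q[0]])
def px2w(c,uv,z):
    k=vision.get_calibration(c); K=np.array([[k["fx"],0,k["cx"]],[0,k["fy"],k["cy"]],[0,0,1]])
    n=cv2.undistortPoints(np.array([[uv]],float),K,np.array(k["D"],float))[0,0]
    d=quat(k["orientation"]).apply([*n,1]); p=np.array(k["position"])
    return p+d*(z-p[2])/d[2]
def fit(P,Q):  # 2D rigid P->Q
    P,Q=np.array(P),np.array(Q); a,b=P-P.mean(0),Q-Q.mean(0)
    y=np.arctan2((a[:,0]*b[:,1]-a[:,1]*b[:,0]).sum(),(a*b).sum())
    c,s=np.cos(y),np.sin(y); M=np.array([[c,-s],[s,c]]); t=Q.mean(0)-M@P.mean(0)
    return y,t,np.linalg.norm(P@M.T+t-Q,axis=1)
E
python3 - <<'E'
from h import *
px=dict(tri=(297,194),cross=(311.5,221.5),sq=(369,227),bar=(388,201.5))
A=dict(tri=-1.35,cross=-.65,sq=.65,bar=1.35)
P=[(-.098*np.cos(A[k]),-.098*np.sin(A[k])) for k in px]
Q=[px2w("top",px[k],.088)[:2] for k in px]
y,t,e=fit(P,Q); print("yaw",y,"axle",t,"res",e, "tri",Q[0])
tt=px2w("top",(343,209),.127)[:2]; print("tab", tt)
print("key",px2w("top",(395,136),.107))
# corners of deck
for c in [(281,110),(417,122),(413,250),(268,240)]: print(px2w("top",c,.085))
im=vision.snapshot("top")[90:260,250:430]
cv2.imwrite("pics/crop1.png",cv2.resize(im,None,fx=3.2,fy=3.2,interpolation=cv2.INTER_CUBIC)[:,:,::-1])
for yaw in (y+np.pi/2,y-np.pi/2,y,y+np.pi):
    q=(R.from_euler('z',yaw)*R.from_euler('x',np.pi)).as_quat(); s=inverse_kinematics([t[0]-.066,t[1]-.04,.2],[q[3],*q[:3]]); print(yaw,s)
E
```

```text
yaw -0.0908123606839386 axle [ 0.56574252 -0.09212293] res [0.00169518 0.00105608 0.0002917  0.00067334] tri [0.55191797 0.00377958]
tab [ 0.51447168 -0.08656549]
key [ 0.67053835 -0.20024534  0.107     ]
[0.7345485  0.03659327 0.085     ]
[ 0.70787201 -0.25336833  0.085     ]
[ 0.435292   -0.23373178  0.085     ]
[0.45677753 0.06379895 0.085     ]
1.479983966110958 [-0.39313342  0.20856338  1.6762564   0.          1.25677287 -0.30232105]
-1.6616086874788352 None
-0.0908123606839386 [-3.93133416e-01  2.08563384e-01  1.67625640e+00 -4.44089210e-16
  1.25677287e+00  1.26847527e+00]
3.0507802929058547 [-0.39313342  0.20856338  1.6762564   0.          1.25677287 -1.87311738]
```

View pics/crop1.png

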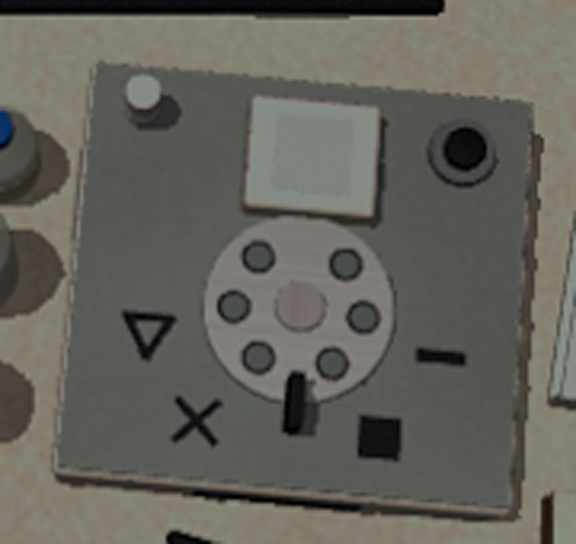

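```bash
cat >> h.py <<'E'
YAW=-.091; AX=np.array([.568,-.092])
def pose(th,d,z,rad=.066):
    f=np.pi+YAW+th; u=np.array([np.cos(f),np.sin(f)]); t=np.array([-u[1],u[0]])
    q=(R.from_euler('z',f-np.pi/2)*R.from_euler('x',np.pi)).as_quat()
    return [*(AX+rad*u+d*t),z],[q[3],*q[:3]]
def look(n):
    for c in ("top","scene"):
        vision.snapshot(c)
        for t in ("tab_top","aim"):
            for m in models.mark_of(t,c)[:1]:
                a=np.array(m["at"][:2])-AX; print(n,c,t,np.round(m["at"],3),round(m["score"],2),"th",round((np.arctan2(a[1],a[0])-np.pi-YAW+np.pi)%(2*np.pi)-np.pi,3))
E
python3 - <<'E'
from h import *
gripper_to(0.0)
r.move_to(*pose(0.02,.04,.24))
r.move_l(pose(.02,.04,.133)[0],vel=.12)
print(r.move_l(pose(.02,.016,.133)[0],vel=.06), telemetry.current_wrist_force())
for th in np.linspace(0,-1.29,9)[1:]:
    p,q=pose(th,.013,.133); r.move_l(p,q,vel=.07)
    print(round(th,2),np.round(telemetry.current_wrist_force(),1))
look("pushed"); print(telemetry.current_t())
im=vision.snapshot("top")[90:260,250:430]
cv2.imwrite("pics/crop2.png",cv2.resize(im,None,fx=3.2,fy=3.2,interpolation=cv2.INTER_CUBIC)[:,:,::-1])
E
```

```text
False [ 0.02744505 -0.40252997 -0.23268858]
-0.16 [0.8 0.2 0.1]
-0.32 [-0.4 -0.2  0.5]
-0.48 [-0.6  1.   0.2]
-0.64 [-0.4 -0.6 -1. ]
-0.81 [-0.1  0.2 -0.4]
-0.97 [ 0.9 -0.   0.6]
-1.13 [-0.  -0.2 -0.2]
-1.29 [-0.4 -0.6  0.2]
pushed scene tab_top [ 0.555 -0.025  0.124] 0.72 th -1.291
pushed scene aim [0.554 0.003 0.086] 0.95 th -1.331
8.9417
```

View pics/crop2.png

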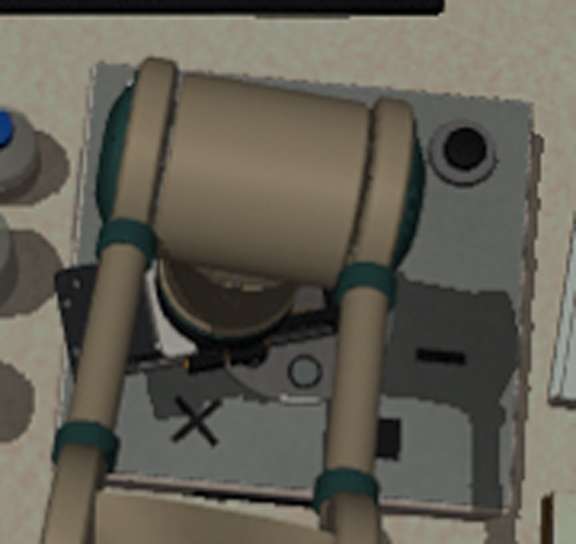

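The arm hides the tab in the top view, but the wheel has clearly turned, to about -1.3. I'll finish the push, back off, move above the key and check from there.

```bash
python3 - <<'E'
from h import *
p,q=pose(-1.34,.013,.133); r.move_l(p,q,vel=.05)
r.move_l(pose(-1.34,.035,.133)[0],vel=.1)
r.move_l(pose(-1.34,.035,.24)[0],vel=.2)
r.move_l([.45,-.3,.24],vel=.3)
look("after"); print(telemetry.current_t())
im=vision.snapshot("top")[90:260,250:430]
cv2.imwrite("pics/crop3.png",cv2.resize(im,None,fx=3.2,fy=3.2,interpolation=cv2.INTER_CUBIC)[:,:,::-1])
E
```

```text
after top tab_top [ 0.558 -0.029  0.126] 0.85 th -1.322
after top aim [0.558 0.01  0.084] 0.74 th -1.378
after scene tab_top [ 0.559 -0.026  0.128] 0.68 th -1.341
after scene aim [0.557 0.006 0.087] 0.61 th -1.367
11.6667
```

View pics/crop3.png

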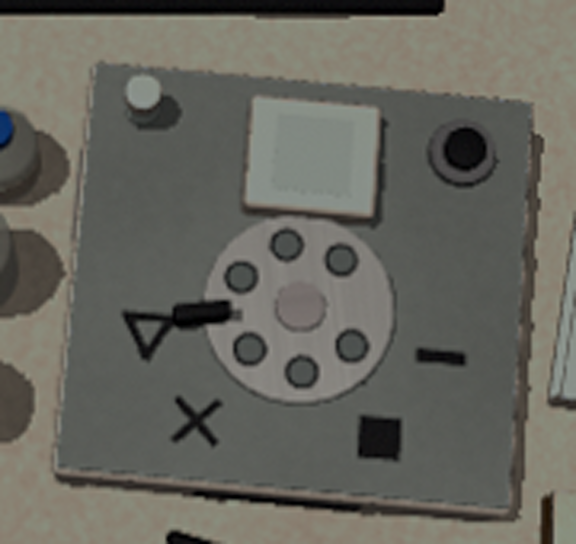

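With parallax taken off, the tab points at the triangle centroid (149,329) to within about 2 mm. The key is at (465,148) in the crop, which gives (0.672, -0.2005). I'll press it now.

```bash
python3 - <<'E'
from h import *
k=[.672,-.2005]
r.move_l([*k,.2],vel=.25)
r.move_l([*k,.136],vel=.12)
print(r.move_l([*k,.1235],vel=.02,guard=18), telemetry.current_ee_pos(), telemetry.current_wrist_force())
r.hold(.3); print(telemetry.current_wrist_force(), telemetry.current_ee_pos())
r.move_l([*k,.24],vel=.1)
r.move_l([.45,-.3,.24],vel=.3)
look("end"); print(telemetry.current_t())
E
```

```text
False [ 0.67266311 -0.20073537  0.12614587] [-1.35266773  0.75073807 10.6698143 ]
[-2.49811504  0.61509624 10.85956651] [ 0.67266941 -0.20076195  0.12616846]
end top tab_top [ 0.556 -0.028  0.128] 0.9 th -1.299
end top aim [0.517 0.134 0.   ] 0.64 th -1.258
end scene tab_top [ 0.558 -0.025  0.126] 0.67 th -1.328
end scene aim [0.558 0.004 0.087] 0.88 th -1.374
17.1833
```

The force went past the 4 N spring to 10.7 N, with the fingertips at 0.101 m. That is the key's stop, so it was fully pressed, and the tab hasn't moved.

```bash
python3 -c "
from plant import r
print(r.sign_off())"
```

```text
the job is handed in; nothing more can be done
None
```

I pushed the tab round to the triangle mark (about 2 mm off by the picture), then pressed the measuring key to its stop and let go, touching nothing else, and handed the job in at about 17 s; no verdict came back.

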